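Fit the carrier plate on the orbital mixer

TASK

Pick up the aluminium carrier plate by its upright grip bar and fit it on the orbital mixer: lay it lightly on the two studs of the sprung deck, slide it along the deck until you feel both slots drop over the studs, and ease it down until it lies flush. The mixer's bearings are delicate, so never let plate and mixer press on each other with more than about 20 N. Only once the plate is home, swing the deck's latch a quarter turn over the edge of the plate, let go, and leave everything else on the bench where it is.

Things in the scene. Friction and masses are not known exactly. Their poses are not given: they have to be found in the camera images.
- plate_grip (a point): Middle of the upright grip bar of the loose bare-aluminium carrier plate, 23 mm above the plate's underside; axes x, y, z(up) are the plate's. The bar is 14 (x) by 50 (y) mm and stands 34 mm tall on the plate's top face; take it across its 14 mm. The plate is the same either way round and starts flat on the bench.
- plate: The carrier plate, 0.25 to 0.45 kg: flat, 90 (x) by 190 (y) by 6 mm, 40 mm tall with its bar. Origin at the centre of its underside, axes as plate_grip. Two through slots lie on its centre line at y = -50 and +50 mm, each 16 mm wide in x, 10.5 mm in y. The round dark marks are only shallow wells.
- deck_top (a point): Centre of the top face of the mixer's grey deck (170 in x, 250 in y, top 92 mm above the bench); x points away from the front panel, y along the long side, z up. The deck is sprung: it gives straight down 1 mm per 3 N, up to 12 mm, and comes back. Plate flush over the studs: its grip point is 23 mm above this point, within 18 mm of it in y. Plate resting on the stud tips: 31 mm above.
- mixer: The orbital mixer, fixed; white housing 250 by 310 mm; origin on the bench under its centre, axes as deck_top. Two upright steel studs, 8 mm thick, 8 mm tall with slightly chamfered tips, stand on the deck at x = 0, y = s - 50 and s + 50 mm (deck_top frame), on a flush clamp bar. It was clamped fast with s somewhere from -16 to +16 mm; s is not measured and must be felt.
- latch (a joint): Swing latch on the deck, rad: 0 open (arm along deck +y), 1.57 closed (arm along deck +x, over the plate), stop at 1.65; starts at 0 to 0.2. Turns clockwise seen from above about an upright axis at x = -68, y = +68 mm in the deck_top frame; about 1 N at the pin moves it, it stays where left. Flat arm, 10 mm wide, underside 8.5 mm above the deck: clears a flush plate by 2.5 mm, hits one not home.
- latch_pin (a point): The latch's upright black handle pin, 10 mm thick, 36 mm from the latch axis, standing 13.5 to 45.5 mm above the deck; this point is on the pin's axis 30 mm above the deck.
- jar_mid (a point): Bystander: amber jar, 68 mm across, 90 mm tall; its centre. Leave alone.
- tip_box_mid (a point): Bystander: blue box of pipette tips, 75 by 110 by 55 mm; its centre. Leave alone.
- spatula_mid (a point): Bystander: steel spatula, 170 mm long, lying on the bench; its middle. Leave alone.
- bowl_mid (a point): Bystander: red plastic bowl, 120 mm across, 60 mm tall; its centre. Leave alone.
- wash_bottle_mid (a point): Bystander: white bottle, 60 mm across, 160 mm tall; its centre. Leave alone.
- beaker_mid (a point): Bystander: glass beaker, 70 mm across, 90 mm tall; its centre. Leave alone.
- vial_mid (a point): Bystander: small amber bottle, 44 mm across, 80 mm tall; its centre. Leave alone.
There are look-alikes about, which are no part of the job. Of the things shaped like the plate, the aluminium one is meant.

How it is judged:
By the outcome, as a careful person would: the job done as asked, in the order asked, and still so for the second after the job is handed in, with the robot touching nothing.
It also fails if it takes over 69 s, if anything falls off the work surface, if the arm or the gripper's body presses on something with over 40 N, if the wrist force passes 120 N, or if a joint passes its speed limit or range.

ROBOT

A 6-joint arm with a two-finger parallel gripper is mounted at the origin on the work surface. World frame = base frame: x ahead of the robot, y to its left, z up, the work surface at z = 0. Lengths are in m, angles in rad, forces in N, time in s.
With the tool pointing down it reaches from about 0.35 to 0.975 m from the base axis. Payload 4.9 kg.
Tool frame: the origin (TCP) lies on the front face of the gripper's body, between the roots of the fingers; the fingertips stand ctrl.finger_overhang ahead of it and the grasp point (between the pads) lies 54 mm ahead of it (ctrl.finger_overhang is the distance from the TCP to the fingertips, in m); z points along the fingers, y is the line along which they close (so a half turn about z gives the same grasp; the last joint's range is limited). The gripper opens to 85 mm and grips with 20 to 120 N. Pads are 22 mm wide; open, the fingers measure 114 mm over their backs; the gripper's body (76 mm by 85 mm) begins 54 mm behind the grasp point. The pads swing forward as they close: fully open they stand 13 mm farther back than shut.
Start: joints at [0.999, 0.053, 1.613, -0, 1.476, -0.119], TCP at [0.273, 0.562, 0.304] pointing down, gripper open.
Joint ranges: [-3.01, 3.01], [-1.01, 2.22], [0.06, 2.58], [-1.02, 4.17], [0.09, 2.62], [-3.14, 3.14]. Speed limits (rad/s): [2.57, 2.57, 3.14, 3.14, 3.14, 3.14].

INTERFACE

Orientations are given as a rotation vector (axis times angle).
In Python, from station import ctrl, vision gives the robot as it stands. The module is installed in compiled form; this text tells all that it offers.
- The arm moves only by the tool drive_tool, never from a script. Its argument "rows" is a list of rows, each a list of 2 entries, a list of its own where there are three numbers: the shift along the tool's x, y, z in m, then the turn about the tool's z in rad. A call has 1 to 10 rows; each row shifts and turns the commanded pose from where the row before left it, along the tool's axes as they then stand; what a row does not reach is not made up. A row lasts 1/10 s, in which the tool goes at most 50 mm and 8.59 degrees, less where a joint would pass 70% of its speed; a pose out of reach is approached as far as the arm can. A call with a gripper value outside its range is refused whole. "jaw" is the closure, from 0 (fully open) to 1 (shut), set as the call begins (left out, the last holds). The fingers move at their own pace and stop on an object; "grip_force" is the grip in N (left out, the last holds). Time passes only in rows, so rows that do not move let the fingers close. It gives the time, the measured TCP pose, the force, the opening and the grip force at its end, in the units of the state.
- ctrl.get_obs(): the state, without advancing time (a new reading comes with each control period).
- vision.get_image(name): name is "side" or "top"; returns a dict with "image" (420x560x3 uint8, blue, green, red), "vertical_fov" (degrees; the focal length in pixels is half the picture's height over the tangent of half this angle, whatever the lens; pixels are square), "cx", "cy" (the principal point, pixels), "R" (3x3) and "t" (3): a world point X has camera coordinates R X + t. Camera axes: x right, y down, z forward; pixel columns grow to the right and rows downward; lengths in m; the calibration is good to about 2 mm. A picture is of the moment at which its call begins. There is no depth.
- ctrl.finish_job(): hands the job in; it is judged then, once.
The state is a dict: "t": time; "q": joint angles; "dq": joint speeds; "effort": joint torques, N m; "tool_pos": TCP position; "tool_rot": TCP orientation; "contact_force": force on the tool from outside, world axes, zero at the start; "wrist_torque": the same for the moment, N m; "opening": finger opening in m; "grip_force": force on a finger pad.
Only numpy, scipy, OpenCV 4.12 (cv2) and the standard library are available. Lean on these libraries where they do the work, as an engineer would, in place of code of your own. Each camera call takes 0.05 s, during which the arm holds its last target. There are 200 camera calls.

## Working session

There is one attempt and no reset: what is moved stays moved. The work goes in short steps, Python scripts to look and compute and a tool call to move; the robot and the scene stay as the last step left them, time stands still between calls to the robot, and variables do not carry over. Pictures are saved under pics/ and viewed, at most 10 in all, crops included, and the job is handed in when it is done.

Besides the shell and the picture viewer there is one more tool, called by a JSON object that holds its "op" and its "data". drive_tool: Moves the arm, as the interface text tells. Its arguments: {"type":"object","properties":{"rows":{"type":"array","items":{"type":"array"}},"jaw":{"type":"number"},"grip_force":{"type":"number"}},"required":["rows"]}

```bash
mkdir -p pics; cat > h.py <<'E'
import numpy as np, cv2
from station import ctrl, vision
def grab(n,f=None):
    d=vision.get_image(n)
    if f: cv2.imwrite('pics/'+f,d['image'])
    d['f']=210/np.tan(np.radians(d['vertical_fov'])/2); return d
def ray(d,u,v,z):
    R=np.array(d['R']);t=np.array(d['t']);C=-R.T@t
    r=R.T@np.array([(u-d['cx'])/d['f'],(v-d['cy'])/d['f'],1]); return C+r*(z-C[2])/r[2]
def proj(d,X):
    c=np.array(d['R'])@np.array(X)+np.array(d['t']); return c[:2]/c[2]*d['f']+[d['cx'],d['cy']]
E
python3 - <<'E'
from h import *
for n in('top','side'):
    d=grab(n,n+'0.png'); print(n,d['f'],d['cx'],d['cy'],-np.array(d['R']).T@d['t'],np.array(d['R']).round(3).tolist())
o=ctrl.get_obs();print(o,ctrl.finger_overhang)
E
```

```text
top 541.2689677938291 280.0020257960253 217.0102291883559 [ 0.24170295 -0.00710473  1.61088313] [[0.012, -1.0, -0.008], [-0.985, -0.01, -0.171], [0.171, 0.01, -0.985]]
side 534.6392094252483 279.141253636583 207.97650009634935 [ 0.23656074 -1.10971248  1.26793297] [[0.966, -0.257, -0.004], [-0.183, -0.68, -0.71], [0.18, 0.687, -0.704]]
{'t': 0.1, 'q': array([ 9.99003351e-01,  5.33104681e-02,  1.61415449e+00,  1.05696704e-05,
        1.47598018e+00, -1.19016070e-01]), 'dq': array([ 0.00189211, -0.00166115, -0.00327353, -0.00039599,  0.00119222,
        0.00097124]), 'effort': array([-1.18002749e-04, -3.94899380e+01, -3.71364856e+01, -1.47108240e-04,
        3.91133130e-03,  2.35613939e-06]), 'tool_pos': array([0.27319118, 0.56166059, 0.30277497]), 'tool_rot': array([-7.05018913e-01, -3.06080751e+00,  2.73186294e-03]), 'contact_force': array([-0.17701875,  0.52592736, -0.25490502]), 'wrist_torque': array([-0.05726909, -0.0137446 , -0.03874809]), 'grip_force': 0.0, 'opening': 0.08561370273877508} 0.0726
```

View pics/top0.png

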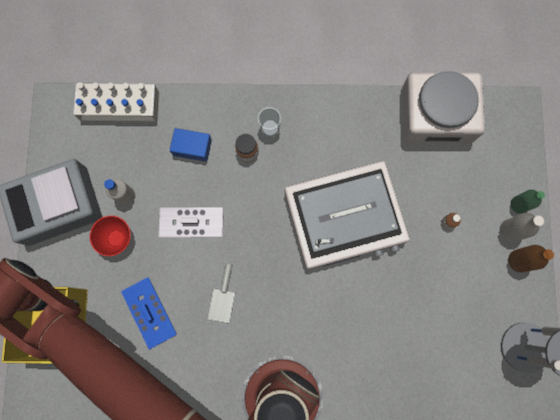

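View pics/side0.png

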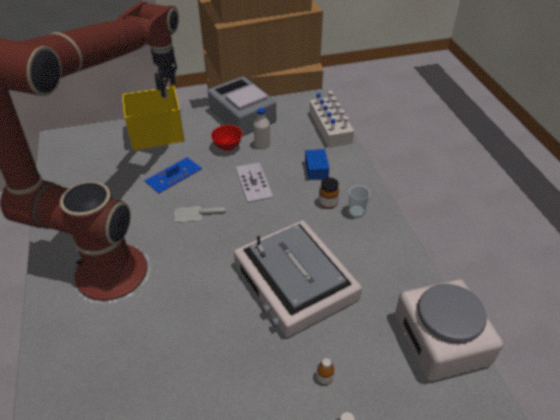

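The top view shows the aluminium plate at about (190,222). The mixer is at (347,214), with its knobs at the lower right, so deck +x points up the image. The latch pin is near (323,241). Next I'll segment the plate and the deck.

```bash
python3 - <<'E'
from h import *
d=grab('top'); im=d['image']; hsv=cv2.cvtColor(im,cv2.COLOR_BGR2HSV)
def box(m,x0,y0,x1,y1,z,nm):
    mm=np.zeros_like(m); mm[y0:y1,x0:x1]=m[y0:y1,x0:x1]
    cs,_=cv2.findContours(mm,cv2.RETR_EXTERNAL,cv2.CHAIN_APPROX_NONE); c=max(cs,key=cv2.contourArea)
    P=np.array([ray(d,u,v,z)[:2] for u,v in c[:,0]]).astype(np.float32)
    r=cv2.minAreaRect(P*1000); print(nm,r,cv2.contourArea(c),cv2.boxPoints(r).round(1).tolist())
    b=cv2.boundingRect(c);print(b)
g=cv2.cvtColor(im,cv2.COLOR_BGR2GRAY)
print(g[222,150:235].tolist()); print(g[200,280:420].tolist()); print(g[160:270,360].tolist())
box((g>150).astype(np.uint8)*255,140,190,240,255,.006,'plate')
box((g>135).astype(np.uint8)*255,275,150,415,275,.085,'housing')
dark=(g<60).astype(np.uint8)*255
box(dark,285,165,405,262,.09,'groove')
a=cv2.resize(im[195:250,145:240],None,fx=4,fy=4,interpolation=cv2.INTER_CUBIC)
b=cv2.resize(im[155:275,280:415],None,fx=4,fy=4,interpolation=cv2.INTER_CUBIC)
s=np.zeros((600,b.shape[1]+0,3),np.uint8)
s[:480]=b; 
a=cv2.resize(a,None,fx=.5,fy=.5); s[482:482+a.shape[0],:a.shape[1]]=a
cv2.imwrite('pics/z.png',s)
E
```

```text
[141, 143, 142, 141, 140, 142, 144, 146, 143, 180, 212, 214, 210, 210, 212, 210, 210, 213, 210, 213, 211, 208, 164, 125, 147, 145, 183, 214, 215, 216, 201, 176, 168, 169, 171, 169, 168, 170, 169, 171, 169, 170, 168, 169, 168, 170, 164, 124, 104, 180, 218, 219, 219, 218, 217, 176, 124, 149, 151, 194, 220, 220, 221, 220, 220, 220, 220, 218, 220, 221, 219, 220, 186, 134, 148, 146, 145, 146, 147, 143, 146, 150, 147, 146, 144]
[146, 143, 149, 137, 105, 83, 81, 112, 158, 195, 212, 218, 218, 218, 170, 64, 57, 56, 69, 126, 156, 158, 164, 159, 158, 159, 158, 159, 157, 158, 162, 160, 160, 160, 158, 156, 156, 158, 156, 158, 154, 156, 156, 158, 153, 155, 155, 154, 153, 154, 155, 155, 153, 152, 154, 153, 156, 153, 152, 154, 151, 153, 151, 152, 153, 156, 153, 157, 152, 152, 152, 152, 151, 150, 153, 155, 154, 153, 150, 150, 152, 153, 151, 154, 155, 151, 151, 154, 153, 150, 150, 149, 150, 152, 148, 146, 152, 150, 150, 151, 151, 147, 150, 149, 148, 150, 151, 147, 133, 96, 60, 140, 201, 217, 217, 210, 192, 161, 137, 142, 142, 144, 146, 145, 147, 146, 143, 144, 143, 147, 147, 145, 143, 143, 143, 145, 1
[... 687 characters left out ...]
5156, 375.0], [457.70001220703125, 180.5], [552.2999877929688, 181.5], [550.0999755859375, 376.1000061035156]]
(158, 206, 66, 32)
housing ((526.9020385742188, -179.47645568847656), (361.455322265625, 405.4300537109375), 0.6532722115516663) 15930.5 [[343.8999938964844, 21.200000762939453], [348.5, -384.20001220703125], [709.9000244140625, -380.1000061035156], [705.2999877929688, 25.299999237060547]]
(275, 150, 140, 125)
groove ((463.6459045410156, -197.6280517578125), (76.38175964355469, 262.2215270996094), 15.76246166229248) 331.0 [[391.29998779296875, -81.80000305175781], [462.5, -334.20001220703125], [536.0, -313.3999938964844], [464.79998779296875, -61.099998474121094]]
(305, 228, 96, 30)
```

View pics/z.png

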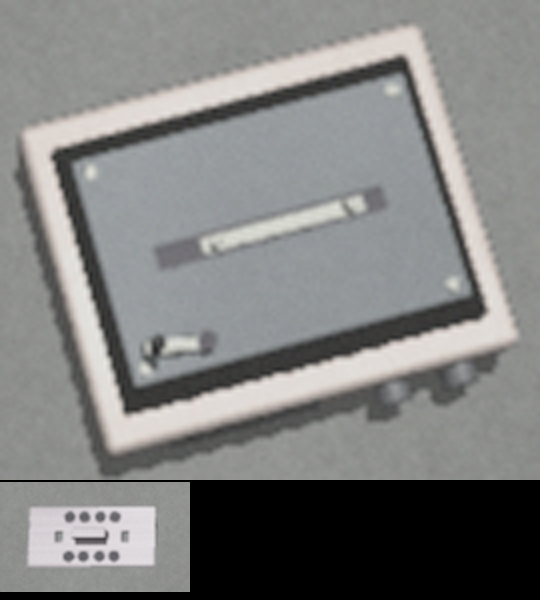

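The crop shows the deck with corners at about (75,160), (410,75), (468,300) and (135,388), and the latch axis at (208,343). The latch pin sits at (152,350), so the latch is near open.

```bash
cat >> h.py <<'E'
def rect(d,m,seed,z,K=4):
    n,l=cv2.connectedComponents(m.astype(np.uint8),connectivity=4)
    mm=(l==l[int(seed[1]*K),int(seed[0]*K)]).astype(np.uint8)
    c=max(cv2.findContours(mm,cv2.RETR_EXTERNAL,cv2.CHAIN_APPROX_NONE)[0],key=cv2.contourArea)
    P=np.array([ray(d,(u+.5)/K-.5,(v+.5)/K-.5,z)[:2]*1000 for u,v in c[:,0]],np.float32)
    return cv2.minAreaRect(P)
def up(d,K=4): return cv2.resize(d['image'],None,fx=K,fy=K,interpolation=cv2.INTER_CUBIC)
E
python3 - <<'E'
from h import *
d=grab('top');g=cv2.cvtColor(up(d),cv2.COLOR_BGR2GRAY)
print('plate',rect(d,g>180,(170,222),.006))
for th in(100,110,120):print('deck',rect(d,(g>th),(330,200),.092))
s=rect(d,g>105,(330,200),.092)
# latch pin: dark blob
e=grab('side','s1.png')
r=s; a=np.radians(r[2]); c=np.array(r[0])/1000
for ang in(a,a-np.pi/2,a+np.pi/2):
    x=np.array([np.cos(ang),np.sin(ang)])
    if x[0]>.8:
        y=np.array([-x[1],x[0]]);ax=c-.068*x+.068*y;print('axis',ax,'yaw',np.degrees(ang),'pin0',ax+.036*y,'bar ctr',c)
        for th in (0,.1,.2):
            p=ax+.036*(np.cos(th)*y+np.sin(th)*x)
            for q in(d,e): print(th,[proj(q,[*p,.092+h]).round(1).tolist() for h in(.0135,.0455)])
for q,w in((d,(310,225,345,255)),(e,(245,225,280,265))):
    x0,y0,x1,y1=w; print(cv2.cvtColor(q['image'],cv2.COLOR_BGR2GRAY)[y0:y1,x0:x1] if q is e else '')
E
```

```text
plate ((503.1114807128906, 278.5812072753906), (90.46253967285156, 191.34347534179688), 1.446624994277954)
deck ((523.5469360351562, -183.15867614746094), (169.904052734375, 250.0013427734375), 16.008392333984375)
deck ((523.5180053710938, -183.1357879638672), (168.8431854248047, 249.08392333984375), 16.04828453063965)
deck ((523.655517578125, -183.2445526123047), (167.89620971679688, 248.3585205078125), 16.05514907836914)
axis [ 0.43938822 -0.13655216] yaw 16.01818084716797 pin0 [ 0.4294543  -0.10194988] bar ctr [ 0.52351215 -0.18314792]
0 [[319.0, 243.3], [319.7, 241.9]]
0 [[255.5, 244.4], [255.2, 237.0]]
0.1 [[318.7, 242.1], [319.4, 240.6]]
0.1 [[256.7, 244.0], [256.3, 236.5]]
0.2 [[318.6, 240.8], [319.3, 239.3]]
0.2 [[257.8, 243.6], [257.5, 236.2]]

[[116 117 115 ... 114 115 114]
 [114 116 115 ... 114 119 115]
 [112 116 117 ... 115 114 111]
 ...
 [164 169 164 ... 108 102 107]
 [158 166 166 ... 107 108 104]
 [157 161 165 ... 108 105 108]]
```

```bash
cat >> h.py <<'E'
from scipy.spatial.transform import Rotation as Ro
def state():
    o=ctrl.get_obs();R=Ro.from_rotvec(o['tool_rot']).as_matrix()
    return o,o['tool_pos'],R,np.arctan2(R[1,1],R[0,1])   # yaw of tool y
def plan(p,yaw_deg,n,p0=None,y0=None):
    o,P,R,Y=state()
    if p0 is not None: P=np.array(p0);Y=np.radians(y0)
    dy=(np.radians(yaw_deg)-Y+np.pi)%(2*np.pi)-np.pi; dp=(np.array(p)-P)/n; rows=[]
    for i in range(n):
        y=Y+dy*i/n; c,s=np.cos(y),np.sin(y)
        ty=np.array([c,s,0]);tx=np.array([-s,c,0])  # x = y cross z(down)
        rows.append([[round(float(dp@tx),4),round(float(dp@ty),4),round(float(-dp[2]),4)],round(float(-dy/n),4)])
    print(rows); print('pos',P.round(4),'yaw',np.degrees(Y).round(2),'t',o['t'],'F',o['contact_force'].round(2))
E
python3 - <<'E'
from h import *
o,P,R,Y=state();print(R.round(3))
plan([.503,.2785,.2],1,10)
d=grab('top');g=cv2.cvtColor(up(d),cv2.COLOR_BGR2GRAY)
# clamp bar: bright blob in deck
m=np.zeros_like(g);m[170*4:245*4,322*4:375*4]=1
r=rect(d,(g>178)&(m>0),(350,211.5),.092);c=np.array(r[0])-[523.5,-183.15];a=np.radians(16.03)
print('bar',r,'deck x,y',c@[np.cos(a),np.sin(a)],c@[-np.sin(a),np.cos(a)])
E
```

```text
[[-0.899  0.437 -0.001]
 [ 0.437  0.899 -0.001]
 [ 0.    -0.001 -1.   ]]
[[[-0.0331, -0.0154, 0.0103], 0.1101], [[-0.0345, -0.0117, 0.0103], 0.1101], [[-0.0356, -0.0078, 0.0103], 0.1101], [[-0.0363, -0.0039, 0.0103], 0.1101], [[-0.0365, 0.0001, 0.0103], 0.1101], [[-0.0362, 0.0041, 0.0103], 0.1101], [[-0.0356, 0.0081, 0.0103], 0.1101], [[-0.0345, 0.0119, 0.0103], 0.1101], [[-0.0329, 0.0157, 0.0103], 0.1101], [[-0.031, 0.0192, 0.0103], 0.1101]]
pos [0.2733 0.5618 0.3033] yaw 64.06 t 0.25 F [-0.33 -0.3   0.41]
bar ((523.8958129882812, -184.53030395507812), (11.229205131530762, 104.25971984863281), 15.87600326538086) deck x,y -0.0007353213510343237 -1.4359339780780114
```

{"op": "drive_tool", "data": {"rows": [[[-0.0331, -0.0154, 0.0103], 0.11], [[-0.0345, -0.0117, 0.0103], 0.11], [[-0.0356, -0.0078, 0.0103], 0.11], [[-0.0363, -0.0039, 0.0103], 0.11], [[-0.0365, 0.0001, 0.0103], 0.11], [[-0.0362, 0.0041, 0.0103], 0.11], [[-0.0356, 0.0081, 0.0103], 0.11], [[-0.0345, 0.0119, 0.0103], 0.11], [[-0.0329, 0.0157, 0.0103], 0.11], [[-0.031, 0.0192, 0.0103], 0.11]], "jaw": 0}}

```text
t: 1.3
tool_pos: [0.504, 0.2775, 0.2006]
tool_rot: [2.206, 2.236, 0.001]
contact_force: [-0.7, -0.6, 0.4]
opening: 0.0856
grip_force: 0.0
```

{"op": "drive_tool", "data": {"rows": [[[0, 0, 0], 0], [[0, 0, 0], 0]]}}

```text
t: 1.5
tool_pos: [0.5034, 0.2782, 0.2006]
tool_rot: [-2.202, -2.24, 0.001]
contact_force: [-0.5, -0.4, -0.6]
opening: 0.0853
grip_force: 0.0
```

```bash
python3 - <<'E'
from h import *
plan([.503,.2785,.083],1.1,6)
E
```

```text
[[[0.0001, -0.0001, 0.0196], -0.0004], [[0.0001, -0.0001, 0.0196], -0.0004], [[0.0001, -0.0001, 0.0196], -0.0004], [[0.0001, -0.0001, 0.0196], -0.0004], [[0.0001, -0.0001, 0.0196], -0.0004], [[0.0001, -0.0001, 0.0196], -0.0004]]
pos [0.5034 0.2782 0.2006] yaw 0.98 t 1.5 F [-0.49 -0.4  -0.62]
```

{"op": "drive_tool", "data": {"rows": [[[0, 0, 0.0236], 0], [[0, 0, 0.0236], 0], [[0, 0, 0.0236], 0], [[0, 0, 0.0236], 0], [[0, 0, 0.0236], 0], [[0, 0, 0], 0]]}}

```text
t: 2.1
tool_pos: [0.5002, 0.279, 0.0797]
tool_rot: [-2.197, -2.242, 0.009]
contact_force: [-0.7, -0.8, -0.0]
opening: 0.0854
grip_force: 0.0
```

{"op": "drive_tool", "data": {"rows": [[[0, 0, 0], 0], [[0, 0, 0], 0], [[0, 0, 0], 0], [[0, 0, 0], 0], [[0, 0, 0], 0], [[0, 0, 0], 0], [[0, 0, 0], 0], [[0, 0, 0], 0]], "jaw": 1, "grip_force": 60}}

```text
t: 2.9
tool_pos: [0.5039, 0.279, 0.0839]
tool_rot: [2.201, 2.241, 0.002]
contact_force: [-0.2, -1.0, 6.2]
opening: 0.013
grip_force: 60.5
```

{"op": "drive_tool", "data": {"rows": [[[0, 0, -0.01], 0], [[0, 0, -0.03], 0], [[0, 0, -0.04], 0], [[0, 0, -0.04], 0], [[0, 0, -0.01], 0], [[0, 0, 0], 0], [[0, 0, 0], 0]]}}

```text
t: 3.6
tool_pos: [0.5019, 0.2782, 0.2101]
tool_rot: [-2.2, -2.24, 0.006]
contact_force: [0.0, -0.3, -3.5]
opening: 0.013
grip_force: 59.5
```

```bash
python3 - <<'E'
from h import *
o,P,R,Y=state();print(o['contact_force'],o['wrist_torque'],o['opening'],o['tool_rot'],R.round(4))
plan([.5235,-.183,.215],16.03,12)
d=grab('top','t2.png');
i=d['image'][180:260,130:260];j=grab('side')['image'][100:240,180:330]
cv2.imwrite('pics/l.png',np.hstack([cv2.resize(i,(390,240),interpolation=2),cv2.resize(j,(257,240),interpolation=2)]))
E
```

```text
[ 0.0370035  -0.33224409 -3.54215332] [-0.02461803  0.03306228  0.06022694] 0.012980277044611044 [-2.20016745 -2.24002213  0.00625179] [[-0.018   0.9998 -0.0041]
 [ 0.9998  0.0179 -0.0016]
 [-0.0015 -0.0041 -1.    ]]
[[[-0.0385, 0.0011, -0.0004], -0.0218], [[-0.0385, 0.0003, -0.0004], -0.0218], [[-0.0385, -0.0006, -0.0004], -0.0218], [[-0.0385, -0.0014, -0.0004], -0.0218], [[-0.0384, -0.0022, -0.0004], -0.0218], [[-0.0384, -0.0031, -0.0004], -0.0218], [[-0.0383, -0.0039, -0.0004], -0.0218], [[-0.0382, -0.0048, -0.0004], -0.0218], [[-0.0381, -0.0056, -0.0004], -0.0218], [[-0.0379, -0.0064, -0.0004], -0.0218], [[-0.0378, -0.0072, -0.0004], -0.0218], [[-0.0376, -0.0081, -0.0004], -0.0218]]
pos [0.5019 0.2782 0.2101] yaw 1.03 t 3.6 F [ 0.04 -0.33 -3.54]
```

View pics/l.png

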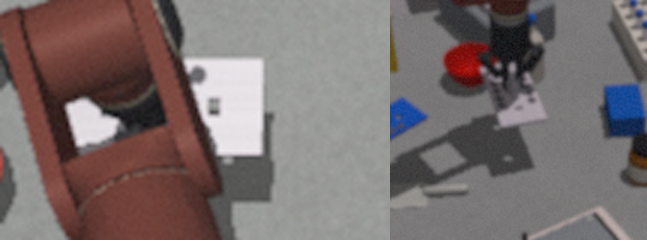

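The plate is held level. Its right edge is at crop x≈265 and the visible slot at (213,105). I'll use these for its offset in the hand.

{"op": "drive_tool", "data": {"rows": [[[-0.0385, 0.0011, -0.0004], -0.0218], [[-0.0385, 0.0003, -0.0004], -0.0218], [[-0.0385, -0.0006, -0.0004], -0.0218], [[-0.0385, -0.0014, -0.0004], -0.0218], [[-0.0384, -0.0022, -0.0004], -0.0218], [[-0.0384, -0.0031, -0.0004], -0.0218], [[-0.0383, -0.0039, -0.0004], -0.0218], [[-0.0382, -0.0048, -0.0004], -0.0218], [[-0.0381, -0.0056, -0.0004], -0.0218], [[-0.0379, -0.0064, -0.0004], -0.0218]]}}

```text
t: 4.7
tool_pos: [0.52, -0.1071, 0.2144]
tool_rot: [-1.941, -2.465, 0.002]
contact_force: [0.5, -1.0, -2.8]
opening: 0.0131
grip_force: 59.3
```

{"op": "drive_tool", "data": {"rows": [[[-0.0378, -0.0072, -0.0004], -0.0218], [[-0.0376, -0.0081, -0.0004], -0.0218], [[0, 0, 0], 0], [[0, 0, 0], 0], [[0, 0, 0], 0]]}}

```text
t: 5.2
tool_pos: [0.5242, -0.1817, 0.216]
tool_rot: [-1.888, -2.507, 0.0]
contact_force: [-0.2, -0.1, -2.8]
opening: 0.0129
grip_force: 59.2
```

```bash
python3 - <<'E'
from h import *
d=grab('top','t3.png')
o,P,R,Y=state();print(o['contact_force'],o['t'],P,np.degrees(Y))
im=cv2.imread('pics/t2.png');K=4;g=cv2.cvtColor(cv2.resize(im,None,fx=4,fy=4,interpolation=2),cv2.COLOR_BGR2GRAY)
T=np.array([.5019,.2782])
# right edge along rows 205..225
for v in(205,210,220,225):
    row=g[int((v+.5)*4)].astype(float); us=np.arange(len(row));k=[u for u in us if 206*4<u<226*4 and row[u]>165][-1]
    print(v,ray(d,(k+.5)/4-.5,v,.132)[:2]-T)
for u in(206,210,214):
    col=g[:,int((u+.5)*4)]; k=[v for v in range(190*4,240*4) if col[v]>170]; print(u,[(ray(d,u,(q+.5)/4-.5,.132)[:2]-T).round(4).tolist() for q in(k[0],k[-1])])
i=d['image'][150:280,270:420];j=grab('side')['image'][180:340,210:380]
cv2.imwrite('pics/l3.png',np.hstack([cv2.resize(i,(450,390),interpolation=2),cv2.resize(j,(340,320),interpolation=2)[:,:345] if 0 else cv2.resize(j,(345,390),interpolation=2)]))
plan([.5235,-.183,.215],16.03,1)
E
```

```text
[-0.6070084  -0.38732243 -2.81932899] 5.25 [ 0.52435785 -0.1814407   0.21638624] 16.08318768642142
205 [ 0.02864453 -0.09617007]
210 [ 0.01446774 -0.09592294]
220 [-0.01374235 -0.09612499]
225 [-0.02779079 -0.09518629]
206 [[0.0464, -0.0631], [-0.0452, -0.0663]]
210 [[0.0466, -0.0743], [-0.0451, -0.0774]]
214 [[0.0467, -0.0855], [-0.045, -0.0885]]
[[[-0.0012, -0.0014, 0.0018], 0.0012]]
pos [ 0.5245 -0.1814  0.2168] yaw 16.1 t 5.3 F [-0.17  0.07 -3.41]
```

View pics/l3.png

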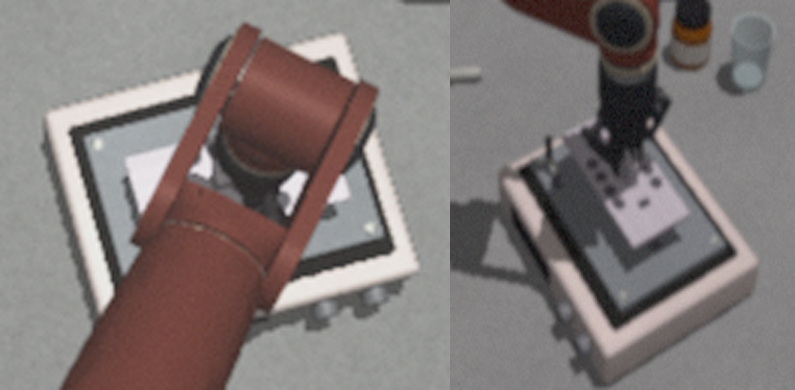

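The plate is over the deck and the latch pin stands clear at its corner. I'll lay it down about 6 mm to the +y side of the expected match, then slide toward -y.

{"op": "drive_tool", "data": {"rows": [[[0.0025, -0.001, 0.008], 0.0012], [[0.0025, -0.001, 0.008], 0], [[0, 0, 0.006], 0], [[0, 0, 0.003], 0], [[0, 0, 0], 0], [[0, 0, 0], 0], [[0, 0, 0], 0]]}}

```text
t: 6.0
tool_pos: [0.5218, -0.1786, 0.1932]
tool_rot: [1.891, 2.507, 0.0]
contact_force: [0.5, 0.5, -3.8]
opening: 0.013
grip_force: 59.3
```

```bash
cat >> h.py <<'E'
def st():
    o,P,R,Y=state();a=np.radians(16.03);c=P[:2]-[.5235,-.18315];F=o['contact_force']
    u=np.array([np.cos(a),np.sin(a)]);w=np.array([-np.sin(a),np.cos(a)])
    print('t',o['t'],'deck x,y mm',(c@u*1000).round(2),(c@w*1000).round(2),'z',P[2].round(4),'yaw',np.degrees(Y).round(2),'F x,y,z',(F[:2]@u).round(1),(F[:2]@w).round(1),F[2].round(1),'tq',o['wrist_torque'].round(2))
E
python3 -c "
from h import *
st()"
```

```text
t 6.0 deck x,y mm -0.39 4.84 z 0.1932 yaw 15.95 F x,y,z 0.6 0.4 -3.8 tq [-0.03 -0.05  0.02]
```

{"op": "drive_tool", "data": {"rows": [[[0, 0, 0.003], 0], [[0, 0, 0.003], 0], [[0, 0, 0.001], 0], [[0, 0, 0.001], 0], [[0, 0, 0.001], 0], [[0, 0, 0], 0], [[0, 0, 0], 0]]}}

```text
t: 6.7
tool_pos: [0.5216, -0.1784, 0.1839]
tool_rot: [1.891, 2.508, 0.0]
contact_force: [-0.4, 0.1, -3.6]
opening: 0.0128
grip_force: 59.4
```

{"op": "drive_tool", "data": {"rows": [[[0, 0, 0.001], 0], [[0, 0, 0], 0], [[0, 0, 0], 0]]}}

```text
t: 7.0
tool_pos: [0.5217, -0.1785, 0.1832]
tool_rot: [1.891, 2.508, 0.0]
contact_force: [-1.7, 0.5, -1.2]
opening: 0.0132
grip_force: 59.6
```

Contact came at about z 0.1835, close to the stud-tip height I expected. I'll go 1 mm further for a light press of about 5 N, then start sliding.

{"op": "drive_tool", "data": {"rows": [[[0, 0, 0.001], 0], [[0, 0, 0], 0], [[0, 0, 0], 0]]}}

```text
t: 7.3
tool_pos: [0.5217, -0.1785, 0.1822]
tool_rot: [1.891, 2.508, 0.0]
contact_force: [-2.3, 1.1, 2.9]
opening: 0.0131
grip_force: 60.0
```

{"op": "drive_tool", "data": {"rows": [[[-0.0005, 0, 0], 0], [[-0.0005, 0, 0], 0], [[-0.0005, 0, 0], 0], [[0, 0, 0], 0]]}}

```text
t: 7.7
tool_pos: [0.5222, -0.1797, 0.182]
tool_rot: [1.891, 2.508, 0.001]
contact_force: [-1.0, 4.1, 3.0]
opening: 0.0127
grip_force: 60.2
```

```bash
python3 -c "
from h import *
st()"
```

```text
t 7.7 deck x,y mm -0.27 3.64 z 0.182 yaw 15.95 F x,y,z 0.2 4.2 3.0 tq [0.64 0.06 0.03]
```

{"op": "drive_tool", "data": {"rows": [[[-0.0005, 0, 0], 0], [[-0.0005, 0, 0], 0], [[-0.0005, 0, 0], 0], [[0, 0, 0], 0]]}}

```text
t: 8.1
tool_pos: [0.5225, -0.1814, 0.1818]
tool_rot: [1.892, 2.508, 0.0]
contact_force: [-1.4, 3.8, 4.5]
opening: 0.0131
grip_force: 60.3
```

{"op": "drive_tool", "data": {"rows": [[[-0.0005, 0, 0], 0], [[-0.0005, 0, 0], 0], [[-0.0005, 0, 0], 0], [[0, 0, 0], 0]]}}

```text
t: 8.5
tool_pos: [0.5228, -0.1828, 0.1817]
tool_rot: [-1.892, -2.508, 0.0]
contact_force: [-0.8, 3.4, 3.5]
opening: 0.0129
grip_force: 60.4
```

{"op": "drive_tool", "data": {"rows": [[[-0.0005, 0, 0], 0], [[-0.0005, 0, 0], 0], [[-0.0005, 0, 0], 0], [[0, 0, 0], 0]]}}

```text
t: 8.9
tool_pos: [0.5231, -0.1843, 0.1817]
tool_rot: [-1.892, -2.508, 0.0]
contact_force: [-1.9, 4.4, 4.2]
opening: 0.0129
grip_force: 60.4
```

{"op": "drive_tool", "data": {"rows": [[[-0.0005, 0, 0], 0], [[-0.0005, 0, 0], 0], [[-0.0005, 0, 0], 0], [[0, 0, 0], 0]]}}

```text
t: 9.3
tool_pos: [0.5236, -0.1857, 0.1817]
tool_rot: [1.892, 2.508, -0.0]
contact_force: [-1.7, 4.9, 5.2]
opening: 0.013
grip_force: 60.4
```

{"op": "drive_tool", "data": {"rows": [[[-0.0005, 0, 0], 0], [[-0.0005, 0, 0], 0], [[-0.0005, 0, 0], 0], [[0, 0, 0], 0]]}}

```text
t: 9.7
tool_pos: [0.524, -0.1872, 0.1817]
tool_rot: [1.892, 2.508, -0.0]
contact_force: [-1.2, 3.1, 3.4]
opening: 0.0129
grip_force: 60.4
```

{"op": "drive_tool", "data": {"rows": [[[-0.0005, 0, 0], 0], [[-0.0005, 0, 0], 0], [[-0.0005, 0, 0], 0], [[0, 0, 0], 0]]}}

```text
t: 10.1
tool_pos: [0.5244, -0.1886, 0.1817]
tool_rot: [1.892, 2.508, -0.0]
contact_force: [-1.1, 3.0, 4.2]
opening: 0.0133
grip_force: 60.4
```

The clamp bar seen in the picture reaches further to -y than my first mask caught, about -8 mm. I'll keep sliding.

{"op": "drive_tool", "data": {"rows": [[[-0.0005, 0, 0], 0], [[-0.0005, 0, 0], 0], [[-0.0005, 0, 0], 0], [[0, 0, 0], 0]]}}

```text
t: 10.5
tool_pos: [0.5246, -0.1905, 0.1809]
tool_rot: [1.891, 2.508, -0.003]
contact_force: [-0.1, -0.7, -1.7]
opening: 0.013
grip_force: 59.4
```

The force dropped off: vertical fell to about hanging weight and drag to about zero, so both slots are over the studs. I'll ease down from here.

{"op": "drive_tool", "data": {"rows": [[[-0.0004, 0, 0.0005], 0], [[0, 0, 0.0005], 0], [[0, 0, 0], 0], [[0, 0, 0], 0]]}}

```text
t: 10.9
tool_pos: [0.5246, -0.1906, 0.1801]
tool_rot: [-1.892, -2.508, 0.001]
contact_force: [-0.6, -2.2, -3.9]
opening: 0.0129
grip_force: 59.3
```

```bash
python3 -c "
from h import *
st()"
```

```text
t 10.9 deck x,y mm -1.01 -7.47 z 0.1801 yaw 15.94 F x,y,z -1.1 -1.9 -3.9 tq [-0.37  0.01 -0.  ]
```

{"op": "drive_tool", "data": {"rows": [[[-0.0004, 0, 0.0007], 0], [[0, 0, 0.0007], 0], [[0, 0, 0.0006], 0], [[0, 0, 0], 0], [[0, 0, 0], 0]]}}

```text
t: 11.4
tool_pos: [0.5251, -0.1906, 0.1787]
tool_rot: [-1.892, -2.508, -0.0]
contact_force: [0.5, -0.4, -3.7]
opening: 0.0134
grip_force: 59.3
```

```bash
python3 -c "
from h import *
st()"
```

```text
t 11.4 deck x,y mm -0.56 -7.61 z 0.1787 yaw 15.96 F x,y,z 0.4 -0.5 -3.7 tq [-0.05 -0.02 -0.03]
```

{"op": "drive_tool", "data": {"rows": [[[0, 0, 0.0007], 0], [[0, 0, 0.0007], 0], [[0, 0, 0.0006], 0], [[0, 0, 0], 0], [[0, 0, 0], 0]]}}

```text
t: 11.9
tool_pos: [0.525, -0.1907, 0.1766]
tool_rot: [-1.892, -2.508, -0.0]
contact_force: [-0.5, 0.2, -2.7]
opening: 0.0131
grip_force: 59.3
```

{"op": "drive_tool", "data": {"rows": [[[0, 0, 0.0005], 0], [[0, 0, 0.0005], 0], [[0, 0, 0], 0], [[0, 0, 0], 0]]}}

```text
t: 12.3
tool_pos: [0.5251, -0.1907, 0.1759]
tool_rot: [1.892, 2.508, 0.0]
contact_force: [0.0, 0.4, -1.8]
opening: 0.0129
grip_force: 59.5
```

```bash
python3 -c "
from h import *
st()"
```

```text
t 12.3 deck x,y mm -0.58 -7.72 z 0.1759 yaw 15.95 F x,y,z 0.1 0.4 -1.8 tq [ 0.05  0.07 -0.03]
```

{"op": "drive_tool", "data": {"rows": [[[0, 0, 0.0005], 0], [[0, 0, 0.0005], 0], [[0, 0, 0], 0], [[0, 0, 0], 0]]}}

```text
t: 12.7
tool_pos: [0.5251, -0.1908, 0.1751]
tool_rot: [1.892, 2.508, 0.0]
contact_force: [-2.8, 0.5, 0.1]
opening: 0.0133
grip_force: 59.8
```

```bash
python3 -c "
from h import *
st()"
```

```text
t 12.7 deck x,y mm -0.53 -7.76 z 0.1751 yaw 15.95 F x,y,z -2.5 1.3 0.1 tq [ 0.14  0.27 -0.  ]
```

The plate is flush with a load of about its own weight. I'll release and lift straight up.

{"op": "drive_tool", "data": {"rows": [[[0, 0, 0], 0], [[0, 0, 0], 0], [[0, 0, 0], 0], [[0, 0, 0], 0], [[0, 0, 0], 0], [[0, 0, 0], 0], [[0, 0, 0], 0], [[0, 0, 0], 0]], "jaw": 0}}

```text
t: 13.5
tool_pos: [0.525, -0.1907, 0.1747]
tool_rot: [-1.892, -2.508, 0.0]
contact_force: [0.7, -0.1, 0.9]
opening: 0.0858
grip_force: 0.0
```

{"op": "drive_tool", "data": {"rows": [[[0, 0, -0.02], 0], [[0, 0, -0.035], 0], [[0, 0, -0.035], 0], [[0, 0, -0.02], 0], [[0, -0.03, 0], 0], [[0, -0.04, 0], 0], [[0, -0.04, 0], 0], [[0, -0.04, 0], 0], [[0, 0, 0], 0], [[0, 0, 0], 0]]}}

```text
t: 14.5
tool_pos: [0.3804, -0.2322, 0.285]
tool_rot: [1.893, 2.506, 0.0]
contact_force: [0.2, -0.2, 0.7]
opening: 0.0855
grip_force: 0.0
```

```bash
python3 - <<'E'
from h import *
st()
d=grab('top','t4.png');e=grab('side')
i=d['image'][150:280,270:420];j=e['image'][210:340,220:370]
cv2.imwrite('pics/l4.png',np.vstack([cv2.resize(x,None,fx=2.3,fy=2.3,interpolation=2) for x in(i,j)]))
E
```

```text
t 14.5 deck x,y mm -151.05 -7.61 z 0.285 yaw 15.86 F x,y,z 0.1 -0.3 0.7 tq [-0.03 -0.02 -0.04]
```

View pics/l4.png

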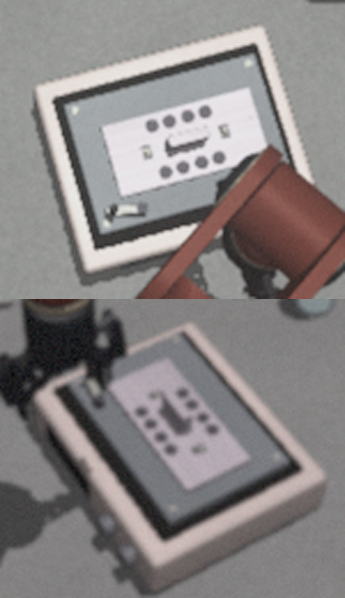

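The plate is seated, with the studs visible in the slots at (147,152) and (225,130). The latch is open, its pin near (110,212) in the crop. I'll measure the pin angle in the top view.

```bash
python3 - <<'E'
from h import *
d=grab('top');K=4;g=cv2.cvtColor(up(d),cv2.COLOR_BGR2GRAY)
m=np.zeros_like(g);m[237*4:246*4,312*4:324*4]=1
n,l,s,c=cv2.connectedComponentsWithStats(((g<75)&(m>0)).astype(np.uint8))
a=np.radians(16.03);u=np.array([np.cos(a),np.sin(a)]);w=np.array([-np.sin(a),np.cos(a)])
for i in range(1,n):
    if s[i][4]>20:
        q=(c[i]+.5)/4-.5;X=ray(d,*q,.092+.03)[:2]-[.5235,-.18315];print(q,s[i],'deck',X@u,X@w)
for th in(0,.1,.2):
    p=[-.068+.036*np.sin(th),.068+.036*np.cos(th)];p=np.array([.5235,-.18315])+p[0]*u+p[1]*w
    print(th,[proj(d,[*p,.092+h]).round(1).tolist() for h in(.0135,.03,.0455)],p)
print(d['image'][236:248,312:326].max(2))
th=.05;p=np.array([.5235,-.18315])+(-.068+.036*np.sin(th))*u+(.068+.036*np.cos(th))*w
plan([*p,.215],16.03,4)
E
```

```text
[318.45833333 241.75416667] [1273  962    6   13   60] deck -0.06505116922695375 0.10584724560638631
0 [[319.0, 243.3], [319.4, 242.6], [319.8, 241.9]] [ 0.4294254  -0.10197137]
0.1 [[318.7, 242.1], [319.1, 241.3], [319.5, 240.6]] [ 0.43292932 -0.10115178]
0.2 [[318.6, 240.8], [318.9, 240.1], [319.3, 239.3]] [ 0.43649756 -0.10068609]
[[169 167 169 167 171 170 170 168 167 168 152 152 165 166]
 [169 169 167 167 170 168 171 167 168 167 167 166 165 163]
 [173 169 170 168 170 167 158 143 147 162 169 168 166 164]
 [170 171 167 168 161 147 122  95 106 161 192 195 204 201]
 [171 170 169 159 171 150  84  86  82 169 217 220 223 222]
 [172 171 168 145 181 172  61  77  91 177 219 217 217 218]
 [168 171 171 135 139 138  62  63 147 206 215 195 183 180]
 [163 169 172 136  96  95  75  75 145 180 165 133 112  98]
 [154 173 170 140  92  93  87 112 135 134 138 138 136 139]
 [146 170 173 178 144  98  95 137 169 169 164 166 168 166]
 [130 165 178 209 206 149 120 152 170 168 168 170 166 168]
 [115 158 180 208 222 197 162 167 168 168 169 168 167 163]]
[[[0.0279, 0.0209, 0.0175], -0.0001], [[0.0279, 0.0209, 0.0175], -0.0001], [[0.0279, 0.0209, 0.0175], -0.0001], [[0.0279, 0.0209, 0.0175], -0.0001]]
pos [ 0.3815 -0.2318  0.2849] yaw 16.01 t 14.65 F [0.76 0.01 0.67]
```

{"op": "drive_tool", "data": {"rows": [[[0.028, 0.0215, 0], 0], [[0.028, 0.0215, 0.01], 0], [[0.028, 0.0215, 0.02], 0], [[0.028, 0.0215, 0.02], 0], [[0, 0, 0], 0], [[0, 0, 0.02], 0], [[0, 0, 0.02], 0], [[0, 0, 0.01], 0], [[0, 0, 0], 0], [[0, 0, 0], 0]]}}

```text
t: 15.65
tool_pos: [0.4332, -0.1009, 0.1854]
tool_rot: [1.891, 2.508, 0.0]
contact_force: [-0.1, 0.3, -0.0]
opening: 0.0851
grip_force: 0.0
```

{"op": "drive_tool", "data": {"rows": [[[0, 0, 0], 0], [[0, 0, 0], 0], [[0, 0, 0], 0], [[0, 0, 0], 0], [[0, 0, 0], 0], [[0, 0, 0], 0], [[0, 0, 0], 0], [[0, 0, 0], 0]], "jaw": 1, "grip_force": 20}}

```text
t: 16.45
tool_pos: [0.4329, -0.1005, 0.1849]
tool_rot: [1.891, 2.508, 0.001]
contact_force: [1.0, 1.0, 0.8]
opening: 0.009
grip_force: 21.4
```

```bash
python3 - <<'E'
from h import *
st()
E
```

```text
t 16.45 deck x,y mm -64.25 104.47 z 0.1849 yaw 15.96 F x,y,z 1.2 0.7 0.8 tq [ 0.25 -0.19  0.01]
```

The pin is held at a latch angle of about 0.10. I'll swing it along the arc in two halves.

{"op": "drive_tool", "data": {"rows": [[[-0.0006, 0.0032, 0], 0], [[-0.0007, 0.0032, 0], 0], [[-0.0012, 0.0031, 0], 0], [[-0.0012, 0.003, 0], 0], [[-0.0017, 0.0029, 0], 0], [[-0.0018, 0.0027, 0], 0], [[-0.0022, 0.0025, 0], 0], [[-0.0023, 0.0024, 0], 0], [[0, 0, 0], 0]]}}

```text
t: 17.35
tool_pos: [0.4584, -0.1059, 0.1847]
tool_rot: [1.892, 2.508, -0.0]
contact_force: [-2.0, -0.4, 1.5]
opening: 0.0088
grip_force: 21.5
```

```bash
python3 - <<'E'
from h import *
st()
E
```

```text
t 17.35 deck x,y mm -41.19 92.24 z 0.1847 yaw 15.94 F x,y,z -2.0 0.2 1.5 tq [-0.01  0.49 -0.05]
```

{"op": "drive_tool", "data": {"rows": [[[-0.0026, 0.0021, 0], 0], [[-0.0027, 0.0018, 0], 0], [[-0.0029, 0.0016, 0], 0], [[-0.003, 0.0013, 0], 0], [[-0.0031, 0.0011, 0], 0], [[-0.0032, 0.0007, 0], 0], [[-0.0033, 0.0004, 0], 0], [[-0.0033, 0.0002, 0], 0], [[0, 0, 0], 0], [[0, 0, 0], 0]]}}

```text
t: 18.35
tool_pos: [0.475, -0.1266, 0.1855]
tool_rot: [1.889, 2.504, 0.004]
contact_force: [5.4, 2.5, -0.8]
opening: 0.0092
grip_force: 21.3
```

```bash
python3 - <<'E'
from h import *
st()
E
```

```text
t 18.35 deck x,y mm -31.02 67.75 z 0.1855 yaw 15.94 F x,y,z 5.9 0.9 -0.8 tq [ 0.48 -0.67 -0.04]
```

{"op": "drive_tool", "data": {"rows": [[[0, -0.0007, 0], 0], [[0, 0, 0], 0], [[0, 0, 0], 0], [[0, 0, 0], 0], [[0, 0, 0], 0], [[0, 0, 0], 0], [[0, 0, 0], 0], [[0, 0, 0], 0]], "jaw": 0}}

```text
t: 19.15
tool_pos: [0.4728, -0.1264, 0.1847]
tool_rot: [1.892, 2.508, -0.0]
contact_force: [0.4, -0.3, 0.2]
opening: 0.0855
grip_force: 0.0
```

{"op": "drive_tool", "data": {"rows": [[[0, 0, -0.02], 0], [[0, 0, -0.035], 0], [[0, 0, -0.035], 0], [[0, 0, -0.02], 0], [[0.04, 0, 0], 0], [[0.04, 0, 0], 0], [[0.04, 0, 0], 0], [[0.04, 0, 0], 0], [[0.04, 0, 0], 0], [[0, 0, 0], 0]]}}

```text
t: 20.15
tool_pos: [0.4167, 0.0691, 0.2948]
tool_rot: [-1.884, -2.513, -0.002]
contact_force: [-0.2, -0.8, 0.4]
opening: 0.0851
grip_force: 0.0
```

```bash
python3 - <<'E'
from h import *
st()
d=grab('top','t5.png');e=grab('side')
i=d['image'][150:280,270:420];j=e['image'][210:340,220:370]
cv2.imwrite('pics/l5.png',np.hstack([cv2.resize(x,(390,338),interpolation=2) for x in(i,j)]))
a=np.radians(16.03);u=np.array([np.cos(a),np.sin(a)]);w=np.array([-np.sin(a),np.cos(a)])
for th in(1.3,1.57):
    p=np.array([.5235,-.18315])+(-.068+.036*np.sin(th))*u+(.068+.036*np.cos(th))*w
    print(th,((proj(d,[*p,.13])-[270,150])*2.6).round(0))
E
```

```text
t 20.15 deck x,y mm -32.98 271.94 z 0.2948 yaw 16.29 F x,y,z -0.4 -0.7 0.4 tq [-0.01  0.05 -0.01]
1.3 [144. 202.]
1.57 [152. 199.]
```

View pics/l5.png

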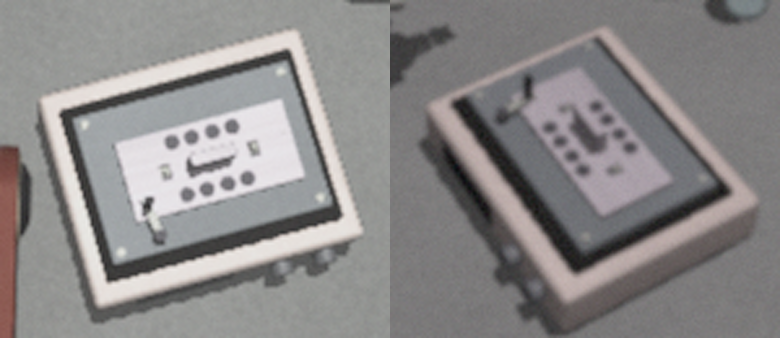

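The latch arm lies at a right angle over the plate edge, pin near (148,203), the plate is flush, and the gripper is clear.

```bash
python3 -c "
from station import ctrl
print(ctrl.finish_job())"
```

```text
the job is handed in; nothing more can be done
None
```

The carrier plate is flush over both studs, the latch is swung about a quarter turn over its edge, the gripper is clear and the job is handed in at about 20 s; the score was not shown.

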